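# Pack a three-layer bit kit and close it

## Task

Pack the case that has the green latch: put in the black bit tray first, flat on the bottom, then the blue tray on top of it, then the yellow tray, and close it with the green-handled lid so that the lid sits level on the rim all round. Leave the red-latched case empty and do not disturb the red-handled lid, the tub of bits or the finished kit.

Things in the scene. Friction and masses are not known exactly. Their poses are not given: they have to be found in the camera images.
- green_case: Target: open white case, green latch on its +x end, green floor; fixed. Origin: underside centre. Inside 94 (x) x 62 (y) mm, floor at 4 mm, rim at 62 mm, 3 mm walls flaring out 4 mm above 52 mm. Mid 54 mm of the +y and -y walls is open to the floor, for fingers. Seated origins above this one: black 4, blue 20, yellow 36, lid 54 mm (plate on rim, 2 mm above the trays).
- red_case: Open white case with a red latch block (44 mm wide, 50 mm tall, sticking out 10 mm) on its +x end and a red floor; fixed; otherwise the same shape as the green-latched one (outside 100 x 68 mm, 108 x 76 mm at the rim). It stays empty.
- black_tray: Black bit tray, a rigid block 88 (x) x 56 (y) x 16 (z) mm, 0.11 kg, loose, with 4 long bits lying in grooves along x. Top and underside flat: trays stack. Origin: centre of its underside; z up. Either way round is fine; 3 mm of play each side in the case. Grip it across the 56 mm width, at mid-length.
- blue_tray: Blue bit tray, a rigid block 88 (x) x 56 (y) x 16 (z) mm, 0.11 kg, loose, with 5 brass-tipped bits lying in grooves along x. Top and underside flat: trays stack. Origin: centre of its underside; z up. Either way round is fine; 3 mm of play each side in the case. Grip it across the 56 mm width, at mid-length.
- yellow_tray: Yellow bit tray, a rigid block 88 (x) x 56 (y) x 16 (z) mm, 0.11 kg, loose, with 6 short bits lying in grooves along x. Top and underside flat: trays stack. Origin: centre of its underside; z up. Either way round is fine; 3 mm of play each side in the case. Grip it across the 56 mm width, at mid-length.
- green_lid: White lid, green handle, 0.09 kg, lying on its plug. From the origin (centre of the plug's underside) up: plug 86 (x) x 54 (y) x 8 mm, plate 110 x 78 x 5 mm, handle rib 50 (x) x 12 (y) mm from 13 to 35 mm high. z up. On the case its plug goes inside with 4 mm of play each side and the plate rests on the rim; either way round is fine.
- red_lid: White lid, red handle, 0.09 kg, lying on its plug. From the origin (centre of the plug's underside) up: plug 86 (x) x 54 (y) x 8 mm, plate 110 x 78 x 5 mm, handle rib 50 (x) x 12 (y) mm from 13 to 35 mm high. z up. Not part of this job: leave it lying.
- bit_tub: Bystander: small open orange tub, 56 mm across and 45 mm tall, with bits standing in it up to 55 mm. Loose. Origin: centre of its underside.
- finished_kit: Bystander: closed white kit case with a blue latch on +x, 104 (x) x 74 (y) x 56 mm tall. Loose. Origin: centre of its underside.
There are look-alikes about, which are no part of the job. Leave any orange look-alike of the blue_tray alone.

How it is judged:
By the outcome, as a careful person would: the job done as asked, in the order asked, and still so for the second after the job is handed in, with the robot touching nothing.
It also fails if it takes over 109 s, if anything falls off the work surface, if the arm or the gripper's body presses on something with over 40 N, if the wrist force passes 120 N, or if a joint passes its speed limit or range.

## Robot

A 6-joint arm with a two-finger parallel gripper is mounted at the origin on the work surface. World frame = base frame: x ahead of the robot, y to its left, z up, the work surface at z = 0. Lengths are in m, angles in rad, forces in N, time in s.
With the tool pointing down it reaches from about 0.3 to 0.775 m from the base axis. Payload 14.6 kg.
Tool frame: the origin (TCP) lies at the very end of the fingers, on their centre line; the grasp point (between the pads) lies 19 mm behind it; z points along the fingers, x is the direction in which the jaws open and shut, and the axes are right-handed (so a half turn about z gives the same grasp; the last joint's range is limited). The gripper opens to 94 mm and grips with 3 to 60 N. Pads are 16 mm wide; open, the fingers measure 119 mm over their backs; the gripper's body (75 mm by 177 mm) begins 78 mm behind the grasp point.
Start: joints at [-1.25, 0.3, 1.521, -0, 1.321, -0.067], TCP at [0.208, -0.509, 0.205] pointing down, gripper open.
Joint ranges: [-3.03, 3.03], [-0.79, 2.21], [0.23, 2.52], [-1.04, 4.18], [0, 3.07], [-2.55, 2.55]. Speed limits (rad/s): [2.22, 2.22, 2.57, 3.14, 3.14, 3.14].

## Interface

Orientations are given as a unit quaternion [w, x, y, z].
In Python, from workcell import ctrl gives the robot as it stands.
- The arm moves only by the tool step_arm, never from a script. Its argument "steps" is a list that holds one entry, the list of rows, each a list of 5 numbers: the opening, from 0 (shut) to 1 (fully open), then the shift along the tool's x, y, z in mm, then the turn about the tool's z in degrees. In form: [[[grip, x, y, z, turn], ...]]. A call has 1 to 5 rows; each row is the pose to reach, as a shift and turn from the pose measured when the call began, along the tool's axes at that moment; what a row does not reach only later rows make up. A row lasts 1/10 s, in which the tool goes at most 50 mm and 8.59 degrees, less where a joint would pass 70% of its speed; a pose out of reach is approached as far as the arm can. A call with a gripper value outside its range is refused whole. The fingers move at their own pace and stop on an object; "newtons" is the grip in N (left out, the last holds). Time passes only in rows, so rows that repeat a pose let the fingers close. It gives the time, the measured TCP pose, the force and the opening at its end, in the units of the state.
- ctrl.read_state(): the state, without advancing time (a new reading comes with each control period).
- ctrl.capture(name): name is "scene" or "top" or "wrist"; returns (picture, depth): 480x640x3 uint8, red, green, blue; 480x640 float32, m along the optical axis (not along the pixel's ray), 0 where there is no reading.
- ctrl.camera_info(name): a dict with "fx", "fy", "cx", "cy" (pixels), "camera_from_world" (4x4, takes a point from world to camera coordinates); the wrist camera has in their place "mount" (4x4, takes a point from camera to tool coordinates, whose origin is the TCP and whose axes are the tool frame's). Camera axes: x right, y down, z forward; pixel columns grow to the right and rows downward; lengths in m; the calibration is good to about 2 mm. A picture is of the moment at which its call begins: read the wrist's pose just before it. camera_info takes no time and is no camera call.
- ctrl.job_done(): hands the job in, once; it reports no verdict.
The state is a dict: "clock": time; "qpos": joint angles; "joint_velocities": joint speeds; "tau": joint torques, N m; "tcp_pos": TCP position; "tcp_rot": TCP orientation; "wrist_force": force on the tool from outside, world axes, zero at the start; "torque": the same for the moment, N m; "finger_gap": finger opening in m.
Only numpy, scipy, OpenCV 4.12 (cv2) and the standard library are available. Lean on these libraries where they do the work, as an engineer would, in place of code of your own. Each camera call takes 0.05 s, during which the arm holds its last target. There are 200 camera calls.

## Working session

There is one attempt and no reset: what is moved stays moved. The work goes in short steps, Python scripts to look and compute and a tool call to move; the robot and the scene stay as the last step left them, time stands still between calls to the robot, and variables do not carry over. Pictures are saved under pics/ and viewed, about 12 in all and at most 16, crops included, and the job is handed in when it is done.

Besides the shell and the picture viewer there is one more tool, called after "Emit:" in YAML: its name, and indented under it one key for each argument. step_arm: Moves the arm, as the interface text tells. Its arguments: {"type":"object","properties":{"steps":{"type":"array","items":{"type":"array","items":{"type":"array","items":{"type":"number"}}}},"newtons":{"type":"number"}},"required":["steps"]}

```bash
mkdir -p pics; ls; python3 - <<'E'
from workcell import ctrl
import cv2,numpy as np
for n in ("scene","top"):
    p,d=ctrl.capture(n); cv2.imwrite(f"pics/{n}0.png",p[:,:,::-1]); np.savez(f"pics/{n}0.npz",p=p,d=d)
    print(ctrl.camera_info(n))
print(ctrl.camera_info("wrist")); print(ctrl.read_state())
E
```

```text
pics
{'fx': 538.2316169291404, 'fy': 538.2316169291404, 'cx': 323.6493132138816, 'cy': 238.01354691324502, 'camera_from_world': array([[ 4.61639135e-01,  8.87066625e-01,  1.45346061e-03,
        -2.08785594e-01],
       [ 7.61233420e-01, -3.95311885e-01, -5.14054660e-01,
        -3.47267067e-01],
       [-4.55426162e-01,  2.38414171e-01, -8.57756197e-01,
         1.66429800e+00],
       [ 0.00000000e+00,  0.00000000e+00,  0.00000000e+00,
         1.00000000e+00]])}
{'fx': 563.7733792714272, 'fy': 563.7733792714272, 'cx': 325.33649985520964, 'cy': 237.27570160757003, 'camera_from_world': array([[ 0.02595911, -0.99959944,  0.01127284, -0.02649339],
       [-0.98288897, -0.02757901, -0.18212267,  0.4569084 ],
       [ 0.18236061, -0.00635221, -0.9832112 ,  1.37332925],
       [ 0.        ,  0.        ,  0.        ,  1.        ]])}
{'fx': 345.0597899888841, 'fy': 345.0597899888841, 'cx': 322.4592322035592, 'cy': 235.96990361703178, 'mount': array([[ 9.99998424e-01, -1.60078085e-03, -7.67394945e-04,
         8.30137454e-04],
       [ 1.73691215e-03,  9.71595172e-01,  2.36642779e-01,
     
[... 196 characters left out ...]
lock': 0.1, 'qpos': array([-1.24956529e+00,  3.00386065e-01,  1.52152034e+00, -6.12898423e-06,
        1.32070150e+00, -6.66406412e-02]), 'joint_velocities': array([ 1.19760546e-03, -6.06952022e-04, -2.43356373e-03, -9.48210736e-05,
        9.84852297e-04,  7.96796288e-04]), 'tau': array([ 7.22872355e-04, -5.32644939e+01, -3.53285444e+01,  7.08612800e-02,
        2.34605034e-02, -7.09944948e-05]), 'tcp_pos': array([ 0.20792066, -0.5089289 ,  0.20495867]), 'tcp_rot': array([-3.08123532e-04,  8.30126526e-01, -5.57574831e-01, -4.03425446e-04]), 'wrist_force': array([0.66989341, 0.83589972, 0.27021666]), 'torque': array([-0.00962015, -0.00786324,  0.02097839]), 'finger_gap': 0.09387106343168736}
```

View pics/top0.png

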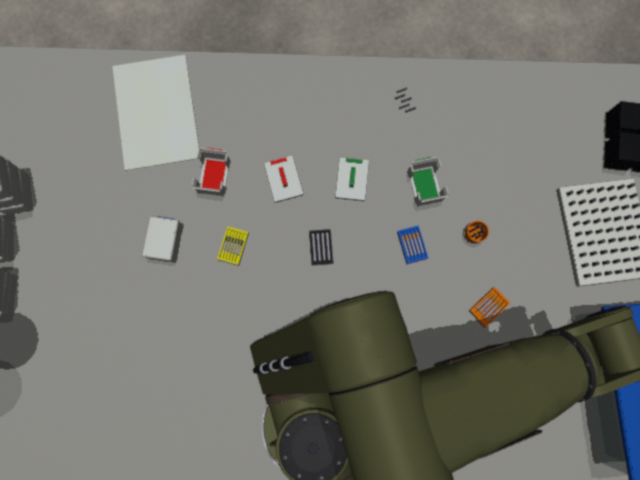

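View pics/scene0.png

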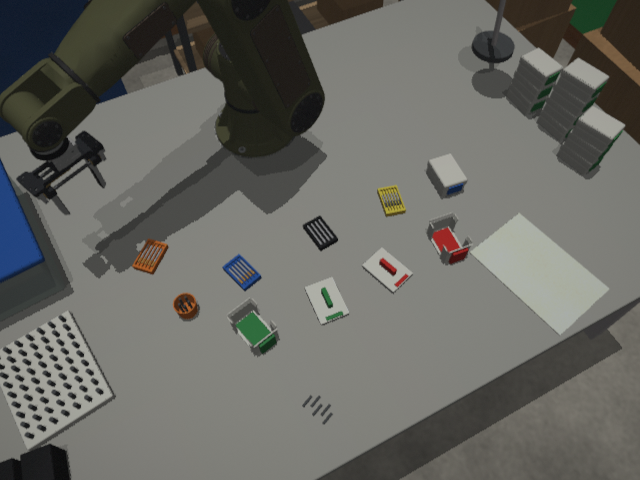

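The top view shows:
- **Trays:** black (321,247), blue (412,244) and yellow (233,246). The orange tray at (489,306) is the look-alike.
- **Cases:** green-latched (427,182) and red-latched (212,173).
- **Lids:** green handle (352,178) and red handle (283,178).
- **Bystanders:** tub (476,232) and finished kit (162,240).

Next I measure the positions.

```bash
cat > h.py <<'E'
from workcell import ctrl
import cv2,numpy as np
from scipy.spatial.transform import Rotation as R
def tool():
    s=ctrl.read_state(); T=np.eye(4); q=s["tcp_rot"]
    T[:3,:3]=R.from_quat([q[1],q[2],q[3],q[0]]).as_matrix(); T[:3,3]=s["tcp_pos"]; return T,s
def cloud(n):
    """picture and world point of each pixel"""
    T,_=tool(); p,d=ctrl.capture(n); c=ctrl.camera_info(n)
    W=T@c["mount"] if n=="wrist" else np.linalg.inv(c["camera_from_world"])
    v,u=np.mgrid[:480,:640]
    P=np.stack([(u-c["cx"])/c["fx"]*d,(v-c["cy"])/c["fy"]*d,d],-1)@W[:3,:3].T+W[:3,3]
    P[d==0]=np.nan
    return p,P
def rect(P,xy,z0,z1,r=.07):
    m=(np.hypot(P[...,0]-xy[0],P[...,1]-xy[1])<r)&(P[...,2]>z0)&(P[...,2]<z1)
    q=P[m]
    (x,y),(w,h),a=cv2.minAreaRect((q[:,:2]*1000).astype(np.float32))
    if w<h: w,h,a=h,w,a+90
    a=(a+90)%180-90
    return np.round([x,y,w,h,a,np.median(q[:,2])*1000,len(q)],1)
def go(xy,ang,z=None):
    """tool-frame shift (mm) and turn (deg) so tool at xy(mm), with jaw x-axis at world angle ang (mod 180)"""
    T,s=tool(); t=s["tcp_pos"]*1000
    w=np.array([xy[0],xy[1],t[2] if z is None else z])-t
    cur=np.degrees(np.arctan2(T[1,0],T[0,0]))
    dt=(ang-cur+90)%180-90   # world CCW
    print("tcp",t.round(1),"jaw ang",round(cur,2),"shift",(T[:3,:3].T@w).round(1),"turn",round(-dt,2),"q",s["qpos"].round(2),"F",s["wrist_force"].round(1),"gap",round(s["finger_gap"],4),"t",round(s["clock"],2))
E
python3 - <<'E'
from h import *
px={"black":(321,247),"blue":(412,244),"yellow":(233,246),"orange":(489,306),"gcase":(427,182),"rcase":(212,173),"glid":(352,190),"rlid":(283,190),"tub":(476,232),"kit":(162,240)}
p,P=cloud("top"); S,Q=cloud("scene")
for k,(u,v) in px.items():
    c=np.nanmedian(P[v-3:v+4,u-3:u+4].reshape(-1,3),0); print(k,c.round(3))
    for X in (P,Q):
        try: print("   ",rect(X,c[:2],.008,.07))
        except Exception as e: print(e)
big=np.hstack([cv2.resize(p[140:270,270:370],None,fx=4,fy=4),cv2.resize(p[140:270,370:470],None,fx=4,fy=4)])
cv2.imwrite("pics/crop1.png",big[:,:,::-1])
E
```

```text
black [ 0.438 -0.004  0.012]
    [436.3  15.2  93.2  88.5 -83.7  13.3 622. ]
    [434.7 -10.6 115.9 104.1 -25.2  14.6 610. ]
blue [ 0.451 -0.237  0.014]
    [ 448.8 -229.8   88.5   74.5   17.3   13.5  689. ]
    [ 456.5 -238.4  106.6   64.    20.4   14.5  679. ]
yellow [0.434 0.22  0.015]
    [427.8 223.9 104.5  57.5 -14.6  13.6 668. ]
    [438.7 218.4  95.6  58.4 -14.8  14.6 552. ]
orange [ 0.299 -0.431  0.013]
    [ 295.8 -438.3   97.3   75.8  -40.4   13.6  698. ]
    [ 296.9 -443.6   99.    77.   -46.    14.7  683. ]
gcase [ 0.621 -0.278  0.002]
    [ 614.5 -272.7  114.1   76.6   13.8   43.3  573. ]
    [ 619.  -285.2  118.    96.1   12.7   43.2  854. ]
rcase [0.628 0.288 0.003]
    [623.9 283.3 115.   77.   -6.3  42.4 603. ]
    [626.5 280.4 125.6  98.2 -23.5  41.1 836. ]
glid [ 0.59  -0.08   0.011]
    [613.3 -82.1  93.4  83.4  -4.5  12.  850. ]
    [609.4 -79.6 106.6 102.5 -68.5  13.5 943. ]
rlid [0.585 0.099 0.012]
    [590.1  90.9 133.6  79.6  20.4  12.4 868. ]
    [598.4  92.3 118.   87.8  20.4  13.9 864. ]
tub [ 0.488 -0.403  0.005]
    [ 486.3 -412.7   84.3   53.6  -81.8   34.8  317. ]
    [ 502.2 -401.7   82.3   71.4  -32.6   36.3  431. ]
kit [0.437 0.39  0.054]
    [ 439.3  388.9  116.2   89.8   -6.7   53.4 1397. ]
    [ 442.8  393.4  122.8   77.1   -6.6   54.2 1151. ]
```

View pics/crop1.png

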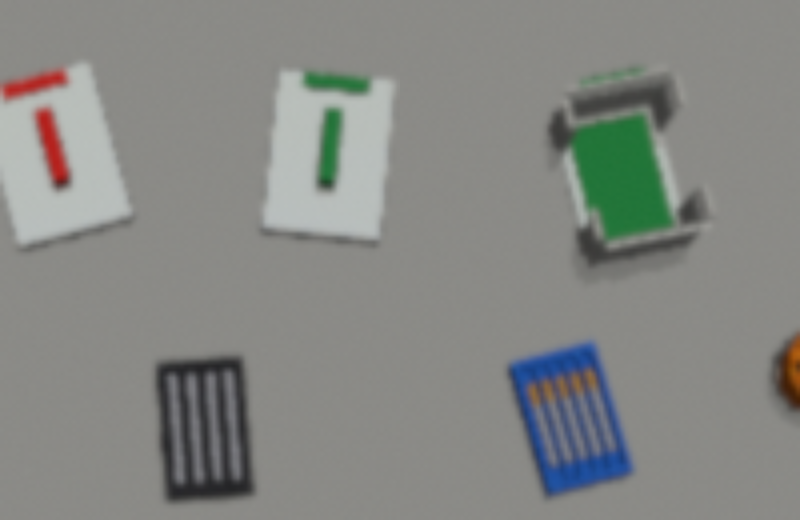

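Crop check: black tray with 4 long bits, blue tray with brass tips, lid with green handle, and case with green floor and latch on its far end. All match the descriptions. Next I refine the poses using colour outlines projected onto the known planes.

```bash
cat >> h.py <<'E'
def onplane(n,z,T=None):
    """world xy (mm) of each pixel's ray at height z (mm)"""
    c=ctrl.camera_info(n)
    W=(T if T is not None else tool()[0])@c["mount"] if n=="wrist" else np.linalg.inv(c["camera_from_world"])
    v,u=np.mgrid[:480,:640].astype(float)
    D=np.stack([(u-c["cx"])/c["fx"],(v-c["cy"])/c["fy"],np.ones_like(u)],-1)@W[:3,:3].T
    return ((W[:3,3]+D*((z/1000-W[2,3])/D[...,2])[...,None])*1000)[...,:2]
def cmask(p,col):
    H,S,V=cv2.split(cv2.cvtColor(p,cv2.COLOR_RGB2HSV))
    if col=="black": return (V<75)
    if col=="white": return (V>165)&(S<60)
    lo,hi={"blue":(105,130),"yellow":(22,35),"green":(50,80),"red":(0,6)}[col]
    return (H>=lo)&(H<=hi)&(S>110)&(V>50)
def blob(p,col,XY,xy,r=75,close=9):
    m=(cmask(p,col)&(np.hypot(XY[...,0]-xy[0],XY[...,1]-xy[1])<r)).astype(np.uint8)
    m=cv2.morphologyEx(m,cv2.MORPH_CLOSE,np.ones((close,close)))
    n,l,s,_=cv2.connectedComponentsWithStats(m)
    if n<2: return None
    q=XY[l==1+np.argmax(s[1:,4])].astype(np.float32)
    (x,y),(w,h),a=cv2.minAreaRect(q)
    if w<h: w,h,a=h,w,a+90
    return np.round([x,y,w,h,(a+90)%180-90,*q.mean(0)],1)
E
python3 - <<'E'
from h import *
for n in("top","scene"):
    p,_=ctrl.capture(n)
    for c,z,xy in(("black",16,(438,-4)),("blue",16,(451,-237)),("yellow",16,(434,220)),("green",4,(619,-280)),("green",35,(600,-80)),("white",13,(605,-80)),("red",4,(626,286))):
        print(n,c,z,blob(p,c,onplane(n,z),xy))
go((438,-4),90)
E
```

```text
top black 16 [437.5  -2.5  87.6  54.2   5.9 437.3  -2.7]
top blue 16 [ 451.  -236.9   87.6   56.6   16.7  450.8 -236.9]
top yellow 16 [435.  221.2  88.3  57.2 -14.4 434.6 221.5]
top green 4 [ 614.2 -271.9   75.8   49.6   14.4  615.4 -272.5]
top green 35 [634.  -87.2  70.6  35.7   7.9 640.6 -80.6]
top white 13 [622.4 -79.7 104.9  75.6  -4.5 618.9 -79.4]
top red 4 [624.7 283.8  77.   52.3  -6.2 625.4 284.4]
scene black 16 [443.5  -7.4  94.6  60.3   5.9 444.3  -7.6]
scene blue 16 [ 455.9 -239.6   93.3   56.    17.   456.5 -240. ]
scene yellow 16 [441.1 218.1  95.5  58.4 -14.4 441.8 217.9]
scene green 4 [ 613.8 -273.7   87.9   52.7   16.   613.3 -273.6]
scene green 35 [625.8 -83.2  48.1  10.5  -5.4 626.4 -83.3]
scene white 13 [623.5 -81.9 103.3  74.3  -4.7 621.4 -81.8]
scene red 4 [630.6 288.  104.6  67.1   1.7 631.4 285. ]
tcp [ 208.  -509.1  205.2] jaw ang -67.78 shift [-3.806e+02 -4.040e+02  2.000e-01] turn 22.22 q [-1.25  0.3   1.52 -0.    1.32 -0.07] F [-1.3  0.2 -0.4] gap 0.0939 t 0.3
```

The top-view outlines match the real sizes: black (437.5,-2.5) yaw 5.9°, blue (451,-237) yaw 16.7°, yellow (435,221) yaw -14.4°. The scene camera also picks up side walls, so its outlines are inflated. I'll go over the case first and refine it with the wrist camera.

```bash
python3 -c "
from h import *
go((615,-276),-75.5,200)"
```

```text
tcp [ 208.  -509.1  205.2] jaw ang -67.78 shift [ -61.8 -465.     5.3] turn 7.72 q [-1.25  0.3   1.52 -0.    1.32 -0.07] F [-1.3  0.2 -0.4] gap 0.0939 t 0.3
```

Emit:
step_arm:
  steps:
    - [[1,-6,-46,0,0],[1,-12,-92,0,0],[1,-18,-138,0,0],[1,-25,-184,2,0],[1,-31,-230,3,0]]
  newtons: 20

```text
clock: 0.8
tcp_pos: [0.4106, -0.3921, 0.2022]
tcp_rot: [-0.0, 0.83, -0.558, -0.0]
wrist_force: [0.6, -0.7, 0.6]
finger_gap: 0.0939
```

Emit:
step_arm:
  steps:
    - [[1,-6,-46,0,0],[1,-12,-92,0,0],[1,-18,-138,0,2],[1,-25,-184,0,6],[1,-31,-232,2,8]]

```text
clock: 1.3
tcp_pos: [0.6151, -0.2745, 0.2005]
tcp_rot: [-0.0, 0.788, -0.615, 0.0]
wrist_force: [-0.3, -0.7, 0.4]
finger_gap: 0.0938
```

```bash
python3 - <<'E'
from h import *
go((615,-276),-75.5,200)
p,P=cloud("wrist"); cv2.imwrite("pics/w1.png",p[:,:,::-1])
print(blob(p,"green",onplane("wrist",4),(615,-276)), np.nanmin(P[...,2]))
print(blob(p,"white",onplane("wrist",62),(615,-276),80,21))
for z0,z1 in((.056,.068),(-.002,.01)): print(rect(P,(.615,-.276),z0,z1,.072))
E
```

```text
tcp [ 615.1 -274.5  200.5] jaw ang -75.94 shift [1.4 0.4 0.5] turn -0.44 q [-0.47  0.59  1.12  0.    1.43  0.85] F [-0.3 -0.7  0.4] gap 0.0938 t 1.3
[ 617.7 -269.8   83.5   53.2   13.7  618.8 -269.1] -0.001966506809741586
[ 588.6 -322.8  148.7   52.4  -29.8  588.2 -323.4]
[ 614.  -274.5  108.2   75.9   13.5   62.2 1620. ]
[ 6.2360e+02 -2.7420e+02  1.4370e+02  1.2610e+02 -7.8300e+01  2.8000e+00
  1.0105e+04]
```

View pics/w1.png

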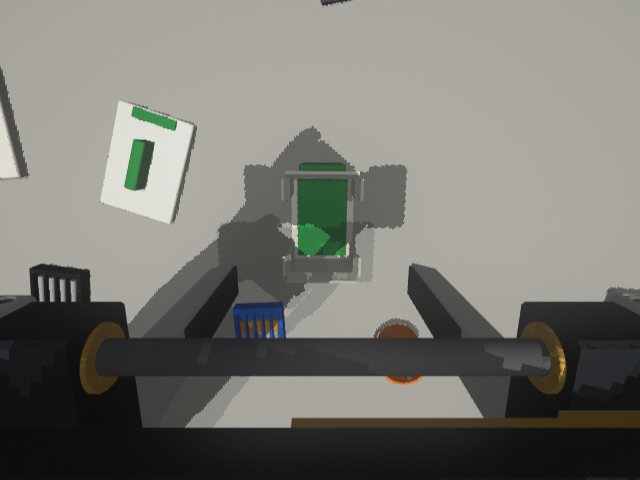

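The wrist view shows the case at about (322,220) and the green lid at (150,160). The rim rectangle measures 108.2×75.9 mm, which matches, so the case is at (614,-274.5), yaw 13.5°. Now on to the black tray.

```bash
python3 -c "
from h import *
p,P=cloud('wrist'); print('lid',rect(P,(.621,-.080),.008,.018,.072),rect(P,(.621,-.080),.03,.04,.05))
go((437.5,-2.5),-84.1,130)"
```

```text
lid [ 6.260e+02 -8.150e+01  1.104e+02  7.860e+01 -4.800e+00  1.450e+01
  6.988e+03] [626.3 -81.8  49.8  12.7  -4.6  36.1 738. ]
tcp [ 616.9 -272.   198.6] jaw ang -75.59 shift [-305.5  106.7   69.2] turn 8.51 q [-0.47  0.59  1.12  0.    1.43  0.85] F [-0.3  0.4 -0.4] gap 0.0941 t 1.4
```

Emit:
step_arm:
  steps:
    - [[1,-46,16,0,0],[1,-92,32,0,0],[1,-138,48,0,0],[1,-184,64,0,0],[1,-230,80,10,0]]

```text
clock: 1.9
tcp_pos: [0.481, -0.0682, 0.1899]
tcp_rot: [-0.001, 0.79, -0.613, 0.0]
wrist_force: [0.7, 0.6, -0.6]
finger_gap: 0.0941
```

Emit:
step_arm:
  steps:
    - [[1,-40,14,10,2],[1,-75,27,35,6],[1,-75,27,59,8.5],[1,-75,27,59,8.5],[1,-75,27,59,8.5]]

```text
clock: 2.4
tcp_pos: [0.4365, -0.0027, 0.1316]
tcp_rot: [-0.001, 0.743, -0.669, 0.0]
wrist_force: [0.3, -0.2, 0.2]
finger_gap: 0.0939
```

```bash
cat >> h.py <<'E'
def look(xy,z0,z1,ang,z,off=(0,0),r=.06):
    T,s=tool(); p,P=cloud("wrist"); q=rect(P,(xy[0]/1000,xy[1]/1000),z0/1000,z1/1000,r); print(q)
    a=np.radians(q[4]); go((q[0],q[1]),q[4]-90,z); return p
E
python3 -c "
from h import *
look((437.5,-2.5),9,25,0,2.5)"
```

```text
[ 4.415e+02 -4.800e+00  8.830e+01  5.610e+01  5.700e+00  1.640e+01
  6.313e+03]
tcp [436.9  -2.8 131.9] jaw ang -84.08 shift [  2.5  -4.1 129.5] turn 0.22 q [-0.09  0.13  1.91  0.    1.1   1.38] F [ 0.9 -0.2  0.4] gap 0.0938 t 2.45
```

The tray measures 88.3×56.1 mm, which is right. I'll descend and grip.

Emit:
step_arm:
  steps:
    - [[1,1,-2,35,0],[1,2.5,-4,70,0],[1,2.5,-4,100,0],[1,2.5,-4,120,0],[1,2.5,-4,128,0]]

```text
clock: 2.95
tcp_pos: [0.4415, -0.0054, 0.0032]
tcp_rot: [-0.001, 0.743, -0.67, 0.0]
wrist_force: [-1.1, 0.3, 0.6]
finger_gap: 0.094
```

Emit:
step_arm:
  steps:
    - [[1,0,0,0,0],[0,0,0,0,0],[0,0,0,0,0],[0,0,0,0,0],[0,0,0,0,0]]
  newtons: 25

```text
clock: 3.45
tcp_pos: [0.4418, -0.0054, 0.0037]
tcp_rot: [-0.001, 0.743, -0.67, 0.0]
wrist_force: [-1.0, -0.1, -0.4]
finger_gap: 0.0652
```

Emit:
step_arm:
  steps:
    - [[0,0,0,0,0],[0,0,0,0,0],[0,0,0,0,0],[0,0,0,0,0],[0,0,0,0,0]]

```text
clock: 3.95
tcp_pos: [0.442, -0.0054, 0.004]
tcp_rot: [-0.001, 0.743, -0.67, 0.001]
wrist_force: [-2.0, 1.2, 5.6]
finger_gap: 0.0557
```

Emit:
step_arm:
  steps:
    - [[0,0,0,-20,0],[0,0,0,-60,0],[0,0,0,-100,0],[0,0,0,-136,0],[0,0,0,-136,0]]

```text
clock: 4.45
tcp_pos: [0.4435, -0.0057, 0.1441]
tcp_rot: [-0.003, 0.743, -0.67, 0.003]
wrist_force: [0.4, 0.4, -1.9]
finger_gap: 0.0555
```

```bash
python3 - <<'E'
from h import *
go((614,-274.5),-76.5,140)
E
```

```text
tcp [443.5  -5.7 144.1] jaw ang -84.07 shift [ 285.  -141.8    5.7] turn -7.57 q [-0.1   0.12  1.89  0.    1.12  1.37] F [ 0.4  0.4 -1.9] gap 0.0555 t 4.45
```

Emit:
step_arm:
  steps:
    - [[0,40,-20,0,0],[0,82,-41,0,0],[0,126,-63,0,0],[0,170,-85,0,0],[0,210,-105,0,0]]

```text
clock: 4.95
tcp_pos: [0.5701, -0.2057, 0.1437]
tcp_rot: [-0.003, 0.743, -0.67, 0.003]
wrist_force: [0.7, 0.6, -0.3]
finger_gap: 0.0556
```

Emit:
step_arm:
  steps:
    - [[0,40,-20,0,-2],[0,65,-32,0,-5],[0,75,-37,2,-7.5],[0,75,-37,4,-7.5],[0,75,-37,4,-7.5]]

```text
clock: 5.45
tcp_pos: [0.614, -0.2758, 0.1383]
tcp_rot: [-0.003, 0.784, -0.62, 0.002]
wrist_force: [0.1, -0.1, -0.5]
finger_gap: 0.0553
```

```bash
python3 - <<'E'
from h import *
p,P=cloud("wrist")
print("rim",rect(P,(.614,-.2745),.052,.068,.072))
T,s=tool(); z=s["tcp_pos"][2]
print("tray",rect(P,(.614,-.2745),z-.004+.009,z+.02,.06))
go((614,-274.5),-76.5,90)
cv2.imwrite("pics/w2.png",p[:,:,::-1])
E
```

```text
rim [ 659.1 -263.6   76.2   27.2  -76.4   59.2 1669. ]
tray [  620.2  -274.9    79.5    75.3   -77.    150.6 15159. ]
tcp [ 614.2 -275.6  139.1] jaw ang -76.64 shift [-1.1  0.2 49.1] turn -0.14 q [-0.48  0.63  1.2   0.    1.3   0.86] F [-0.3  0.2 -1.3] gap 0.0558 t 5.5
```

View pics/w2.png

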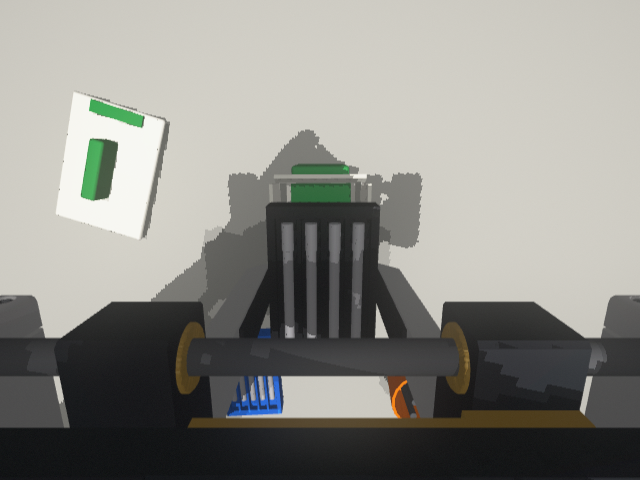

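The view shows the black tray's far edge at row ~205 and the case's far rim at row ~176. I'll compare those edges in the tool frame.

```bash
cat >> h.py <<'E'
def fit(h=4,rimz=(58.5,67)):
    """held tray edges and case rim edges, tool frame; along=-tool y (case +x), across=tool x"""
    T,s=tool(); p,P=cloud("wrist"); Q=((P-T[:3,3])@T[:3,:3])*1000
    z=P[...,2]*1000; tz=s["tcp_pos"][2]*1000-h+16
    t=(abs(z-tz)<4)&(abs(Q[...,0])<36)&(Q[...,1]<-15)&(Q[...,1]>-60)
    r=(z>rimz[0])&(z<rimz[1])&(abs(Q[...,0])<60)&(Q[...,1]<-15)&(Q[...,1]>-85)
    for n,m in(("tray",t),("rim",r)):
        q=Q[m]; 
        if len(q): print(n,len(q),"far",np.percentile(-q[:,1],[90,98,99.5]).round(1),"across",np.percentile(q[:,0],[1,99]).round(1),"z",np.median(z[m]).round(1))
    print("rim rect tool frame",cv2.minAreaRect(Q[r][:,:2].astype(np.float32)))
    return p
E
python3 -c "
from h import *
fit()"
```

```text
tray 5071 far [42.1 43.6 43.8] across [-27.   28.2] z 152.1
rim 898 far [53.4 53.5 53.6] across [-38.5  36.6] z 63.0
rim rect tool frame ((-1.2575912475585938, -43.30817413330078), (75.99567413330078, 20.533533096313477), 0.10954980552196503)
```

Relative to the case, the tray is within 0.3 mm along and off by +1.5 mm across, so I shift -1.5 mm and lower.

Emit:
step_arm:
  steps:
    - [[0,-1.5,0,30,0],[0,-1.5,0,55,0],[0,-1.5,0,80,0],[0,-1.5,0,100,0],[0,-1.5,0,115,0]]

```text
clock: 6.05
tcp_pos: [0.6145, -0.2731, 0.0236]
tcp_rot: [-0.003, 0.785, -0.62, 0.002]
wrist_force: [-0.9, -0.5, -1.2]
finger_gap: 0.0557
```

Emit:
step_arm:
  steps:
    - [[0,0,0,0,0],[0,0,0,5,0],[0,0,0,9,0],[0,0,0,13,0],[0,0,0,15,0]]

```text
clock: 6.55
tcp_pos: [0.6146, -0.2731, 0.0086]
tcp_rot: [-0.003, 0.785, -0.62, 0.002]
wrist_force: [0.2, 0.1, -1.1]
finger_gap: 0.0558
```

Emit:
step_arm:
  steps:
    - [[0,0,0,0.7,0],[0.75,0,0,0.7,0],[0.75,0,0,0.7,0],[0.75,0,0,0.7,0],[0.75,0,0,0.7,0]]

```text
clock: 7.05
tcp_pos: [0.6147, -0.2731, 0.008]
tcp_rot: [-0.003, 0.785, -0.62, 0.002]
wrist_force: [-0.4, 0.0, -0.3]
finger_gap: 0.0704
```

Emit:
step_arm:
  steps:
    - [[0.75,0,0,0,0],[0.75,0,0,-30,0],[0.75,0,0,-80,0],[0.75,0,0,-130,0],[0.75,0,0,-180,0]]

```text
clock: 7.55
tcp_pos: [0.6131, -0.2733, 0.1901]
tcp_rot: [-0.003, 0.785, -0.62, 0.002]
wrist_force: [-0.2, 0.3, 1.2]
finger_gap: 0.0706
```

Emit:
step_arm:
  steps:
    - [[1,0,0,-10,0],[1,0,0,-10,0]]

```text
clock: 7.75
tcp_pos: [0.6136, -0.2736, 0.2024]
tcp_rot: [-0.003, 0.785, -0.62, 0.004]
wrist_force: [0.1, -0.4, 0.5]
finger_gap: 0.0829
```

```bash
cat >> h.py <<'E'
def incase(top):
    p,P=cloud("wrist")
    print("rim",rect(P,(.614,-.2745),.058,.068,.072)); m=rect(P,(.614,-.2745),(top-4)/1000,(top+4)/1000,.052); print("tray",m)
    c=P[(np.hypot(P[...,0]-.614,P[...,1]+.2745)<.025)]; c=c[np.isfinite(c[:,2])]
    A=np.c_[c[:,:2]-[.614,-.2745],np.ones(len(c))]; s=np.linalg.lstsq(A,c[:,2]*1000,rcond=None)[0]; print("height",s[2].round(1),"slope mm/m",s[:2].round(1))
    return p
E
python3 - <<'E'
from h import *
p=incase(20); cv2.imwrite("pics/w3.png",p[100:420,160:480,::-1])
go((451,-237),16.7-90,130)
E
```

```text
rim [ 614.1 -274.4  107.1   75.6   13.3   62.7 1341. ]
tray [ 612.7 -275.1   92.2   67.4   13.2   20.8 3465. ]
height 96.0 slope mm/m [10017.1  2206.3]
tcp [ 613.  -273.2  199.8] jaw ang -76.61 shift [-72.8 149.7  68.6] turn -3.31 q [-0.48  0.58  1.14  0.    1.42  0.86] F [ 0.7 -1.1 -1.9] gap 0.0871 t 7.8
```

View pics/w3.png

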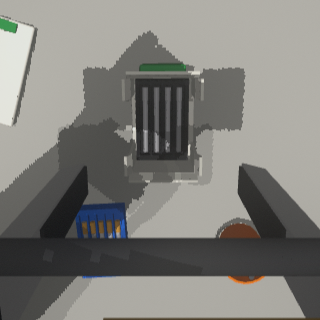

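The black tray sits squarely in the green case, crop about (162,120), with its top at ~20 mm. The height fit was spoiled by gripper pixels, so I fix that filter. Next is the blue tray.

Emit:
step_arm:
  steps:
    - [[1,-20,42,0,0],[1,-40,84,10,-1],[1,-60,125,30,-2],[1,-73,150,50,-3.3],[1,-73,150,66,-3.3]]

```text
clock: 8.3
tcp_pos: [0.447, -0.2355, 0.1297]
tcp_rot: [-0.002, 0.802, -0.597, 0.0]
wrist_force: [0.8, -0.2, -0.2]
finger_gap: 0.0939
```

Emit:
step_arm:
  steps:
    - [[1,0,0,0,0],[1,0,0,0,0]]

```text
clock: 8.5
tcp_pos: [0.4464, -0.2351, 0.1284]
tcp_rot: [-0.002, 0.802, -0.597, -0.001]
wrist_force: [-0.4, -0.4, 0.0]
finger_gap: 0.0938
```

```bash
sed -i 's/c=c\[np.isfinite(c\[:,2\])\]/c=c[c[:,2]<.075]/' h.py; python3 - <<'E'
from h import *
go((451,-237),16.7-90,130)
look((452,-238),9,25,0,3.5)
E
```

```text
tcp [ 446.4 -235.1  128.4] jaw ang -73.32 shift [ 3.1 -3.9 -1.6] turn -0.02 q [-0.56  0.28  1.74  0.01  1.13  0.72] F [-0.4 -0.4  0. ] gap 0.0938 t 8.5
[ 454.1 -239.6   88.3   56.2   16.5   16.4 6489. ]
tcp [ 447.  -235.4  129.2] jaw ang -73.31 shift [  6.5  -5.2 125.7] turn 0.19 q [-0.56  0.28  1.73  0.01  1.13  0.72] F [0.  0.1 0.5] gap 0.0943 t 8.55
```

Emit:
step_arm:
  steps:
    - [[1,2,-2,35,0],[1,6.5,-5,70,0],[1,6.5,-5,100,0],[1,6.5,-5,118,0],[1,6.5,-5,125,0]]

```text
clock: 9.05
tcp_pos: [0.4537, -0.2393, 0.0026]
tcp_rot: [-0.002, 0.802, -0.597, -0.002]
wrist_force: [0.2, -0.8, -0.2]
finger_gap: 0.0941
```

Emit:
step_arm:
  steps:
    - [[1,0,0,0,0],[0,0,0,0,0],[0,0,0,0,0],[0,0,0,0,0],[0,0,0,0,0]]

```text
clock: 9.55
tcp_pos: [0.4539, -0.2395, 0.0032]
tcp_rot: [-0.002, 0.802, -0.597, -0.001]
wrist_force: [0.3, -0.2, 0.0]
finger_gap: 0.0655
```

Emit:
step_arm:
  steps:
    - [[0,0,0,0,0],[0,0,0,0,0],[0,0,0,0,0],[0,0,0,0,0],[0,0,0,0,0]]

```text
clock: 10.05
tcp_pos: [0.4541, -0.2396, 0.0035]
tcp_rot: [-0.002, 0.802, -0.597, -0.001]
wrist_force: [-1.7, 1.4, 5.5]
finger_gap: 0.0561
```

Emit:
step_arm:
  steps:
    - [[0,0,0,-20,0],[0,0,0,-60,0],[0,0,0,-100,0],[0,0,0,-136,0],[0,0,0,-136,0]]

```text
clock: 10.55
tcp_pos: [0.4555, -0.2412, 0.1439]
tcp_rot: [-0.003, 0.802, -0.597, 0.003]
wrist_force: [-0.4, 0.1, -1.4]
finger_gap: 0.0559
```

```bash
python3 - <<'E'
from h import *
go((614.5,-274),-76.6,139)
E
```

```text
tcp [ 455.5 -241.2  143.9] jaw ang -73.3 shift [  77.1 -142.8    6.1] turn 3.3 q [-0.56  0.28  1.7   0.01  1.16  0.72] F [-0.4  0.1 -1.4] gap 0.0559 t 10.55
```

Emit:
step_arm:
  steps:
    - [[0,20,-38,0,0],[0,42,-78,0,0],[0,64,-118,2,1],[0,77,-142,4,3],[0,77,-142,5,3.3]]

```text
clock: 11.05
tcp_pos: [0.6152, -0.2739, 0.137]
tcp_rot: [-0.003, 0.785, -0.62, 0.001]
wrist_force: [-0.6, 0.6, -1.2]
finger_gap: 0.056
```

Emit:
step_arm:
  steps:
    - [[0,0,0,0,0],[0,0,0,0,0]]

```text
clock: 11.25
tcp_pos: [0.6144, -0.2737, 0.1358]
tcp_rot: [-0.002, 0.785, -0.62, 0.0]
wrist_force: [0.9, 0.5, -1.6]
finger_gap: 0.0557
```

```bash
python3 - <<'E'
from h import *
fit(3.5)
go((614.5,-274),-76.6,139)
E
```

```text
tray 5163 far [42.6 44.1 44.2] across [-27.   28.1] z 149.4
rim 879 far [52.9 53.  53. ] across [-36.5  38.4] z 63.0
rim rect tool frame ((0.7013359069824219, -43.650291442871094), (75.90058135986328, 18.832630157470703), 0.08723986148834229)
tcp [ 614.5 -273.8  136.5] jaw ang -76.61 shift [ 0.2  0.  -2.5] turn -0.01 q [-0.48  0.63  1.21  0.    1.3   0.86] F [ 0.1  0.3 -0.2] gap 0.0558 t 11.3
```

Along, the tray is 1.2 mm too far towards +x, so I move tool y +1. Across is fine.

Emit:
step_arm:
  steps:
    - [[0,0.3,1,30,0],[0,0.3,1,55,0],[0,0.3,1,75,0],[0,0.3,1,92,0],[0,0.3,1,105,0]]

```text
clock: 11.8
tcp_pos: [0.6137, -0.2741, 0.0308]
tcp_rot: [-0.002, 0.785, -0.62, 0.001]
wrist_force: [0.2, -0.1, -0.2]
finger_gap: 0.056
```

Emit:
step_arm:
  steps:
    - [[0,0,0,0,0],[0,0,0,2,0],[0,0,0,4,0],[0,0,0,6,0],[0,0,0,6.5,0]]

```text
clock: 12.3
tcp_pos: [0.6138, -0.2741, 0.0244]
tcp_rot: [-0.002, 0.785, -0.62, 0.001]
wrist_force: [-0.4, -0.2, -1.7]
finger_gap: 0.0557
```

Emit:
step_arm:
  steps:
    - [[0,0,0,0.8,0],[0.75,0,0,0.8,0],[0.75,0,0,0.8,0],[0.75,0,0,0.8,0],[0.75,0,0,0.8,0]]

```text
clock: 12.8
tcp_pos: [0.6138, -0.2741, 0.0237]
tcp_rot: [-0.002, 0.785, -0.62, 0.001]
wrist_force: [0.5, 0.9, 0.1]
finger_gap: 0.0708
```

Emit:
step_arm:
  steps:
    - [[0.75,0,0,0,0],[0.75,0,0,-30,0],[0.75,0,0,-75,0],[0.75,0,0,-120,0],[0.75,0,0,-170,0]]

```text
clock: 13.3
tcp_pos: [0.6125, -0.2743, 0.195]
tcp_rot: [-0.002, 0.785, -0.62, 0.0]
wrist_force: [0.2, -0.9, 0.2]
finger_gap: 0.0705
```

Emit:
step_arm:
  steps:
    - [[1,0,0,-6,0],[1,0,0,-6,0]]

```text
clock: 13.5
tcp_pos: [0.613, -0.2746, 0.2028]
tcp_rot: [-0.003, 0.785, -0.62, 0.002]
wrist_force: [0.0, 0.0, -0.7]
finger_gap: 0.0831
```

```bash
python3 - <<'E'
from h import *
p=incase(36); cv2.imwrite("pics/w4.png",p[100:420,160:480,::-1])
go((435,221.5),-14.4-90,150)
E
```

```text
rim [ 613.8 -274.5  108.6   76.    13.5   62.7 1425. ]
tray [ 612.6 -275.2   91.5   67.5   13.1   36.9 3817. ]
height 35.5 slope mm/m [8.  2.9]
tcp [ 612.4 -274.3  200.5] jaw ang -76.61 shift [-523.3   58.    51.4] turn 27.79 q [-0.48  0.58  1.14  0.    1.42  0.86] F [ 0.2 -0.4 -1.3] gap 0.087 t 13.55
```

View pics/w4.png

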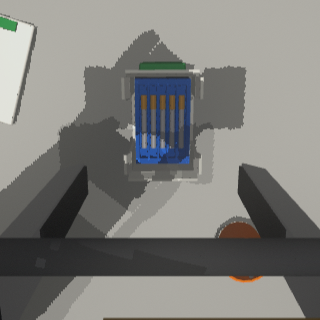

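Blue is seated in the case at crop (162,120), with its top at ~36 mm and level. Next is yellow.

Emit:
step_arm:
  steps:
    - [[1,-48,5,0,0],[1,-96,10,0,0],[1,-144,16,0,0],[1,-192,21,0,0],[1,-240,26,0,0]]

```text
clock: 14.05
tcp_pos: [0.5297, -0.0451, 0.1987]
tcp_rot: [-0.002, 0.785, -0.62, -0.001]
wrist_force: [1.2, 0.5, 0.6]
finger_gap: 0.094
```

Emit:
step_arm:
  steps:
    - [[1,-48,5,0,5],[1,-96,10,0,11],[1,-144,16,0,17],[1,-192,21,0,23],[1,-240,26,20,27.8]]

```text
clock: 14.55
tcp_pos: [0.4488, 0.1823, 0.1801]
tcp_rot: [0.002, -0.611, 0.792, 0.001]
wrist_force: [0.9, -0.3, 0.0]
finger_gap: 0.0942
```

```bash
python3 - <<'E'
from h import *
go((435,221.5),-14.4-90,130)
E
```

```text
tcp [448.8 182.3 180.1] jaw ang -104.66 shift [-34.2  23.2  50.3] turn -0.26 q [0.31 0.18 1.74 0.   1.23 2.13] F [ 0.9 -0.3  0. ] gap 0.0942 t 14.55
```

Emit:
step_arm:
  steps:
    - [[1,-34,23,20,0],[1,-34,23,48,0],[1,-34,23,48,0],[1,-34,23,48,0]]

```text
clock: 14.95
tcp_pos: [0.4349, 0.2207, 0.1316]
tcp_rot: [0.0, -0.611, 0.792, 0.002]
wrist_force: [0.0, -0.1, 0.9]
finger_gap: 0.0937
```

```bash
python3 - <<'E'
from h import *
look((436,221),9,25,0,3.5)
E
```

```text
[ 438.8  220.8   88.9   56.1  -14.4   16.5 6315. ]
tcp [435.5 220.7 132.5] jaw ang -104.72 shift [ -0.5  -3.2 129. ] turn -0.32 q [0.39 0.24 1.78 0.   1.12 2.22] F [-0.5  0.2  0.2] gap 0.094 t 15.0
```

Emit:
step_arm:
  steps:
    - [[1,0,-2,35,0],[1,-0.5,-3,70,0],[1,-0.5,-3,100,0],[1,-0.5,-3,120,0],[1,-0.5,-3,128.5,-0.3]]

```text
clock: 15.5
tcp_pos: [0.4387, 0.22, 0.0033]
tcp_rot: [0.001, -0.612, 0.791, 0.002]
wrist_force: [0.1, 0.4, 0.2]
finger_gap: 0.0936
```

Emit:
step_arm:
  steps:
    - [[1,0,0,0,0],[0,0,0,0,0],[0,0,0,0,0],[0,0,0,0,0],[0,0,0,0,0]]

```text
clock: 16.0
tcp_pos: [0.439, 0.2201, 0.0038]
tcp_rot: [0.001, -0.612, 0.791, 0.001]
wrist_force: [-0.3, 0.1, -0.1]
finger_gap: 0.0653
```

Emit:
step_arm:
  steps:
    - [[0,0,0,0,0],[0,0,0,0,0],[0,0,0,0,0],[0,0,0,0,0],[0,0,0,0,0]]

```text
clock: 16.5
tcp_pos: [0.4392, 0.2202, 0.0042]
tcp_rot: [0.001, -0.612, 0.791, 0.001]
wrist_force: [-0.8, -0.2, 6.2]
finger_gap: 0.0557
```

Emit:
step_arm:
  steps:
    - [[0,0,0,-20,0],[0,0,0,-60,0],[0,0,0,-100,0],[0,0,0,-150,0],[0,0,0,-150,0]]

```text
clock: 17.0
tcp_pos: [0.4413, 0.2206, 0.16]
tcp_rot: [0.006, -0.612, 0.791, 0.0]
wrist_force: [0.2, 0.1, -0.8]
finger_gap: 0.0556
```

```bash
python3 - <<'E'
from h import *
go((614,-274.5),-76.6,145)
E
```

```text
tcp [441.3 220.6 160. ] jaw ang -104.48 shift [ 436.3 -290.9   12.9] turn -27.88 q [0.39 0.21 1.74 0.   1.18 2.21] F [ 0.2  0.1 -0.8] gap 0.0556 t 17.0
```

Emit:
step_arm:
  steps:
    - [[0,38,-25,0,0],[0,78,-52,0,0],[0,118,-79,0,0],[0,158,-105,0,0],[0,198,-132,0,0]]

```text
clock: 17.5
tcp_pos: [0.5196, -0.006, 0.1582]
tcp_rot: [0.006, -0.612, 0.791, 0.0]
wrist_force: [0.9, 0.3, -0.1]
finger_gap: 0.0555
```

```bash
python3 - <<'E'
from h import *
go((614,-274.5),-76.6,145)
E
```

```text
tcp [519.6  -6.  158.2] jaw ang -104.48 shift [ 236.5 -158.5   12. ] turn -27.88 q [-0.09  0.27  1.67  0.01  1.19  1.73] F [ 0.9  0.3 -0.1] gap 0.0555 t 17.5
```

Emit:
step_arm:
  steps:
    - [[0,40,-27,0,-5],[0,80,-54,0,-10],[0,120,-80,0,-16],[0,160,-107,0,-22],[0,200,-134,4,-27]]

```text
clock: 18.0
tcp_pos: [0.5996, -0.2351, 0.1525]
tcp_rot: [-0.006, 0.781, -0.624, 0.001]
wrist_force: [0.4, 0.9, -1.1]
finger_gap: 0.0556
```

```bash
python3 - <<'E'
from h import *
go((614,-274.5),-76.6,145)
E
```

```text
tcp [ 599.6 -235.1  152.5] jaw ang -77.24 shift [41.6 -5.3  7.3] turn -0.64 q [-0.44  0.55  1.29  0.01  1.29  0.91] F [ 0.4  0.9 -1.1] gap 0.0556 t 18.0
```

Emit:
step_arm:
  steps:
    - [[0,30,-4,4,-0.5],[0,41.5,-5.3,7,-0.6],[0,41.5,-5.3,7,-0.6],[0,41.5,-5.3,7,-0.6],[0,41.5,-5.3,7,-0.6]]

```text
clock: 18.5
tcp_pos: [0.6141, -0.273, 0.1457]
tcp_rot: [-0.006, 0.785, -0.62, 0.001]
wrist_force: [0.3, -0.2, -1.4]
finger_gap: 0.0555
```

```bash
python3 - <<'E'
from h import *
fit(4.2)
go((614,-274.5),-76.6,145)
T,_=tool(); print(T[:3,2].round(4))
E
```

```text
tray 4818 far [42.1 43.5 43.6] across [-27.1  28.1] z 158.8
rim 821 far [52.3 52.4 52.4] across [-35.7  39.3] z 63.0
rim rect tool frame ((2.013965606689453, -42.33637619018555), (75.84712219238281, 20.33672523498535), 0.2879450023174286)
tcp [ 614.2 -273.1  145.9] jaw ang -76.57 shift [1.4 0.5 0.9] turn 0.03 q [-0.48  0.62  1.2   0.01  1.32  0.86] F [ 0.2  0.  -0.9] gap 0.0555 t 18.55
[ 0.0089  0.0075 -0.9999]
```

Emit:
step_arm:
  steps:
    - [[0,1.3,1.2,30,0],[0,1.3,1.2,55,0],[0,1.3,1.2,73,0],[0,1.3,1.2,88,0],[0,1.3,1.2,98,0]]

```text
clock: 19.05
tcp_pos: [0.6141, -0.2732, 0.0472]
tcp_rot: [-0.006, 0.785, -0.619, 0.001]
wrist_force: [-0.2, 0.6, -2.0]
finger_gap: 0.0553
```

Emit:
step_arm:
  steps:
    - [[0,0,0,0,0],[0,0,0,2,0],[0,0,0,4,0],[0,0,0,6,0],[0,0,0,6.5,0]]

```text
clock: 19.55
tcp_pos: [0.6142, -0.2732, 0.0408]
tcp_rot: [-0.006, 0.785, -0.619, 0.001]
wrist_force: [-0.3, 0.2, -1.1]
finger_gap: 0.0555
```

Emit:
step_arm:
  steps:
    - [[0,0,0,0.6,0],[0.75,0,0,0.6,0],[0.75,0,0,0.6,0],[0.75,0,0,0.6,0],[0.75,0,0,0.6,0]]

```text
clock: 20.05
tcp_pos: [0.6143, -0.2732, 0.0402]
tcp_rot: [-0.006, 0.785, -0.619, 0.001]
wrist_force: [-0.0, -0.5, -0.1]
finger_gap: 0.0704
```

Emit:
step_arm:
  steps:
    - [[0.75,0,0,0,0],[0.75,0,0,-30,0],[0.75,0,0,-70,0],[0.75,0,0,-110,0],[0.75,0,0,-155,0]]

```text
clock: 20.55
tcp_pos: [0.6125, -0.2742, 0.1963]
tcp_rot: [-0.006, 0.785, -0.619, 0.001]
wrist_force: [0.1, 0.0, -0.2]
finger_gap: 0.0709
```

Emit:
step_arm:
  steps:
    - [[1,0,0,-6,0],[1,0,0,-6,0]]

```text
clock: 20.75
tcp_pos: [0.6128, -0.2745, 0.2039]
tcp_rot: [-0.006, 0.785, -0.619, 0.002]
wrist_force: [-0.2, -0.3, -0.6]
finger_gap: 0.0831
```

```bash
python3 - <<'E'
from h import *
p=incase(52); cv2.imwrite("pics/w5.png",p[100:420,160:480,::-1])
go((624,-81),-94.8,150)
E
```

```text
rim [ 613.9 -274.5  107.7   75.9   13.5   62.7 1335. ]
tray [ 613.9 -274.4   96.6   68.4   14.9   53.  4194. ]
height 52.0 slope mm/m [8.8 1.9]
tcp [ 612.3 -274.2  201.8] jaw ang -76.54 shift [-184.9  -55.9   53.5] turn 18.26 q [-0.48  0.58  1.14  0.01  1.43  0.85] F [-0.4 -0.6 -0.8] gap 0.0875 t 20.8
```

View pics/w5.png

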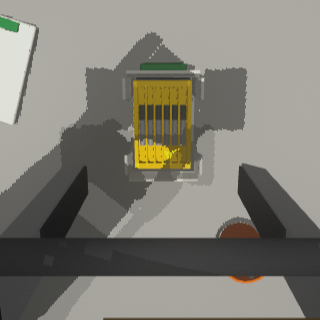

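Yellow is seated at crop (162,125), with its top at ~52 mm and level, so all three are stacked in order. Now the green lid.

Emit:
step_arm:
  steps:
    - [[0.6,-46,-14,0,4],[0.6,-92,-28,0,9],[0.6,-138,-42,10,14],[0.6,-184,-56,30,18.3],[0.6,-185,-56,52,18.3]]

```text
clock: 21.3
tcp_pos: [0.6238, -0.0759, 0.1495]
tcp_rot: [0.005, -0.677, 0.736, 0.001]
wrist_force: [0.2, -0.9, -0.6]
finger_gap: 0.0571
```

Emit:
step_arm:
  steps:
    - [[0.6,0,0,0,0],[0.6,0,0,0,0]]

```text
clock: 21.5
tcp_pos: [0.6232, -0.0757, 0.1483]
tcp_rot: [0.005, -0.677, 0.736, 0.002]
wrist_force: [-0.3, 0.4, 0.1]
finger_gap: 0.0568
```

```bash
python3 - <<'E'
from h import *
T,_=tool(); print(T[:3,2].round(4))
p=look((625,-81.5),9,19,0,17,r=.07)
look((625,-81.5),30,42,0,17,r=.05)
E
```

```text
[ 0.0036  0.0096 -0.9999]
[ 6.259e+02 -8.150e+01  1.089e+02  7.830e+01 -4.700e+00  1.450e+01
  8.794e+03]
tcp [623.7 -76.4 149.5] jaw ang -94.76 shift [  6.1  -2.  132.4] turn -0.06 q [-0.18  0.52  1.35  0.01  1.27  1.47] F [-0.2 -1.2  0.5] gap 0.0566 t 21.55
[625.9 -81.8  49.9  11.4  -4.8  36.3 748. ]
tcp [624.  -76.7 150.1] jaw ang -94.79 shift [  6.2  -1.5 133. ] turn 0.01 q [-0.18  0.52  1.35  0.01  1.27  1.47] F [-0.6 -0.2  1.4] gap 0.0561 t 21.6
```

Emit:
step_arm:
  steps:
    - [[0.6,3,-1,30,0],[0.6,6,-2,60,0],[0.6,6,-2,90,0],[0.6,6,-2,115,0],[0.6,6,-2,131,0]]

```text
clock: 22.1
tcp_pos: [0.6261, -0.0827, 0.0178]
tcp_rot: [0.005, -0.677, 0.736, 0.001]
wrist_force: [-0.2, 0.2, -0.2]
finger_gap: 0.0564
```

Emit:
step_arm:
  steps:
    - [[0.6,0,0,1,0],[0,0,0,1,0],[0,0,0,1,0],[0,0,0,1,0],[0,0,0,1,0]]
  newtons: 35

```text
clock: 22.6
tcp_pos: [0.6265, -0.0827, 0.0177]
tcp_rot: [0.006, -0.677, 0.736, 0.001]
wrist_force: [0.1, 0.6, 0.2]
finger_gap: 0.0278
```

Emit:
step_arm:
  steps:
    - [[0,0,0,0,0],[0,0,0,0,0],[0,0,0,0,0],[0,0,0,0,0],[0,0,0,0,0]]

```text
clock: 23.1
tcp_pos: [0.6267, -0.0827, 0.0181]
tcp_rot: [0.006, -0.677, 0.736, 0.001]
wrist_force: [-0.2, 0.5, 5.1]
finger_gap: 0.0115
```

Emit:
step_arm:
  steps:
    - [[0,0,0,-10,0],[0,0,0,-50,0],[0,0,0,-100,0],[0,0,0,-130,0],[0,0,0,-130,0]]

```text
clock: 23.6
tcp_pos: [0.6274, -0.0842, 0.1536]
tcp_rot: [0.008, -0.677, 0.736, -0.003]
wrist_force: [0.4, -0.6, -0.6]
finger_gap: 0.0113
```

```bash
python3 - <<'E'
from h import *
go((614,-274.5),-76.6,140)
E
```

```text
tcp [627.4 -84.2 153.6] jaw ang -94.85 shift [190.8  -2.6  12.1] turn -18.25 q [-0.2   0.52  1.34  0.01  1.27  1.46] F [ 0.4 -0.6 -0.6] gap 0.0113 t 23.6
```

Emit:
step_arm:
  steps:
    - [[0,40,0,0,-4],[0,80,-1,0,-8],[0,125,-2,2,-13],[0,165,-2.5,6,-18.2],[0,191,-2.5,8,-18.2]]

```text
clock: 24.1
tcp_pos: [0.6127, -0.2772, 0.1426]
tcp_rot: [-0.007, 0.785, -0.619, 0.003]
wrist_force: [0.7, 0.8, -1.3]
finger_gap: 0.0116
```

Emit:
step_arm:
  steps:
    - [[0,6,0,0,0],[0,6,0,0,0],[0,6,0,0,0]]

```text
clock: 24.4
tcp_pos: [0.6143, -0.2818, 0.1423]
tcp_rot: [-0.007, 0.785, -0.619, 0.003]
wrist_force: [-0.1, -0.2, -1.6]
finger_gap: 0.0114
```

```bash
python3 - <<'E'
from h import *
T,_=tool(); print(T[:3,2].round(4))
p,P=cloud("wrist"); cv2.imwrite("pics/w6.png",p[:,:,::-1])
T,s=tool(); Q=((P-T[:3,3])@T[:3,:3])*1000
z=P[...,2]*1000; lz=s["tcp_pos"][2]*1000-18.1+13
m=(abs(z-lz)<4)&(abs(Q[...,0])<65)&(Q[...,1]<-25)&(Q[...,1]>-75)
q=Q[m]; print("plate",len(q),"far",np.percentile(-q[:,1],[98,99.5]).round(1),"across",np.percentile(q[:,0],[1,99]).round(1)," rect",cv2.minAreaRect(q[:,:2].astype(np.float32)))
A=np.c_[q[:,:2],np.ones(len(q))]; print("plate tilt tool frame",np.linalg.lstsq(A,q[:,2],rcond=None)[0], "z",np.median(z[m]))
fit()
go((614,-274.5),-76.6,140)
E
```

```text
[ 0.0133  0.0084 -0.9999]
plate 7277 far [53.1 53.5] across [-37.   38.7]  rect ((0.8787040710449219, -39.321964263916016), (78.30282592773438, 28.528072357177734), 0.006418684497475624)
plate tilt tool frame [-0.00461129  0.0110156   4.40273564] z 139.03346056867343
tray 92 far [23.9 24.  24. ] across [-5.2  6.4] z 154.9
rim 616 far [54.  54.  54.1] across [-39.7  26.8] z 63.0
rim rect tool frame ((-6.589202880859375, -51.301353454589844), (68.04882049560547, 5.598409175872803), 0.045360200107097626)
tcp [ 614.5 -281.6  142.7] jaw ang -76.48 shift [-7.  -1.2  2.8] turn 0.12 q [-0.49  0.63  1.19  0.01  1.31  0.84] F [ 0.3  0.8 -0.4] gap 0.0118 t 24.5
```

View pics/w6.png

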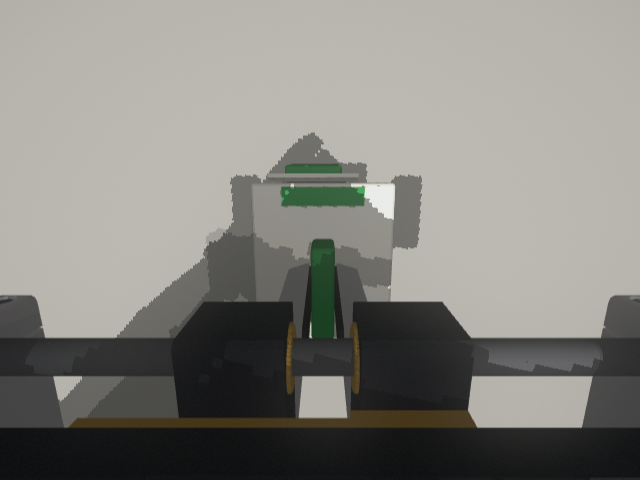

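The lid is held centred (plate at cols 253–394). The tool is 7.5 mm off across and 1.5 mm short along, because my +6 correction overshot. I'll fix that and recheck before lowering.

Emit:
step_arm:
  steps:
    - [[0,-7.5,-1.5,10,0],[0,-7.5,-1.5,20,0],[0,-7.5,-1.5,30,0],[0,-7.5,-1.5,30,0],[0,-7.5,-1.5,30,0]]

```text
clock: 25.0
tcp_pos: [0.6145, -0.2737, 0.1125]
tcp_rot: [-0.007, 0.785, -0.619, 0.003]
wrist_force: [0.4, -0.3, -1.3]
finger_gap: 0.0115
```

```bash
python3 - <<'E'
from h import *
T,s=tool(); p,P=cloud("wrist"); Q=((P-T[:3,3])@T[:3,:3])*1000
z=P[...,2]*1000; lz=s["tcp_pos"][2]*1000-18.1+13
m=(abs(z-lz)<4)&(abs(Q[...,0])<65)&(Q[...,1]<-25)&(Q[...,1]>-75)
q=Q[m]; print("plate",len(q),"far",np.percentile(-q[:,1],[98,99.5]).round(1)," rect",cv2.minAreaRect(q[:,:2].astype(np.float32)))
fit()
go((614,-274.5),-76.6,140)
E
```

```text
plate 7143 far [53.2 53.6]  rect ((0.7266578674316406, -39.39175796508789), (28.752750396728516, 78.22991180419922), 89.97908782958984)
tray 94 far [24.  24.1 24.2] across [-5.3  6.4] z 125.2
rim 364 far [52.4 52.5 52.5] across [-32.2  34. ] z 63.3
rim rect tool frame ((0.8086128234863281, -51.4762077331543), (67.74718475341797, 2.132018804550171), 0.08235212415456772)
tcp [ 614.8 -273.9  113.2] jaw ang -76.49 shift [  0.3   0.4 -26.8] turn 0.11 q [-0.48  0.65  1.23  0.01  1.25  0.85] F [-0.2 -0.1 -0. ] gap 0.0118 t 25.1
```

Now aligned: 0.1 mm across, and the plate is 1.1 mm beyond the rim, as it should be. Lowering.

Emit:
step_arm:
  steps:
    - [[0,0,0,10,0],[0,0,0,19,0],[0,0,0,27,0],[0,0,0,33,0],[0,0,0,37,0]]

```text
clock: 25.6
tcp_pos: [0.6151, -0.2736, 0.0752]
tcp_rot: [-0.007, 0.785, -0.619, 0.003]
wrist_force: [-0.3, 0.7, -0.8]
finger_gap: 0.0113
```

Emit:
step_arm:
  steps:
    - [[0,0,0,0.5,0],[0,0,0,1,0],[0,0,0,1.5,0],[0,0,0,2,0],[0,0,0,2.5,0]]

```text
clock: 26.1
tcp_pos: [0.6152, -0.2735, 0.0729]
tcp_rot: [-0.007, 0.785, -0.619, 0.003]
wrist_force: [0.2, 0.5, 0.7]
finger_gap: 0.0117
```

Force is slightly up (first contact) at TCP z = 72.9 mm, against 72 mm expected when seated. Releasing slowly.

Emit:
step_arm:
  steps:
    - [[0,0,0,0.5,0],[0.4,0,0,0.5,0],[0.4,0,0,0.5,0],[0.4,0,0,0.5,0],[0.4,0,0,0.5,0]]

```text
clock: 26.6
tcp_pos: [0.6152, -0.2736, 0.0724]
tcp_rot: [-0.007, 0.785, -0.619, 0.003]
wrist_force: [-0.3, 0.3, -0.9]
finger_gap: 0.037
```

Emit:
step_arm:
  steps:
    - [[0.4,0,0,0,0],[0.4,0,0,-15,0],[0.4,0,0,-40,0],[0.4,0,0,-80,0],[0.4,0,0,-120,0]]

```text
clock: 27.1
tcp_pos: [0.6133, -0.2744, 0.1948]
tcp_rot: [-0.007, 0.785, -0.619, 0.003]
wrist_force: [-0.4, -0.6, 0.9]
finger_gap: 0.0376
```

Emit:
step_arm:
  steps:
    - [[1,0,0,-8,0],[1,0,0,-8,0],[1,0,0,-8,0]]

```text
clock: 27.4
tcp_pos: [0.6128, -0.2743, 0.2018]
tcp_rot: [-0.007, 0.785, -0.619, 0.002]
wrist_force: [-0.5, -0.3, -0.6]
finger_gap: 0.0581
```

```bash
python3 - <<'E'
from h import *
def plane(q):
    c=q.mean(0); return np.linalg.lstsq(np.c_[q[:,:2]-c[:2],np.ones(len(q))],q[:,2]*1000,rcond=None)[0].round(1)
p,P=cloud("wrist"); cv2.imwrite("pics/w7.png",p[:,:,::-1])
print("plate",rect(P,(.614,-.2745),.058,.078,.072)); 
d=np.hypot(P[...,0]-.614,P[...,1]+.2745)
print("plane plate",plane(P[(d<.05)&(P[...,2]>.058)&(P[...,2]<.078)]),"table",plane(P[(d<.2)&(d>.09)&(abs(P[...,2])<.006)]))
print("handle",rect(P,(.614,-.2745),.082,.1,.05))
go((614,-274.5),-76.6)
E
```

```text
plate [ 614.2 -274.4  110.    78.1   13.4   68.9 8832. ]
plane plate [ 3.8  1.5 69. ] table [-0.2  0.3  1.4]
handle [ 614.4 -274.6   50.2   11.4   13.4   90.8  760. ]
tcp [ 612.7 -274.2  201.2] jaw ang -76.49 shift [ 0.6 -1.2  0. ] turn 0.11 q [-0.48  0.58  1.14  0.01  1.42  0.85] F [ 0.1 -0.3 -0.5] gap 0.0626 t 27.45
```

View pics/w7.png

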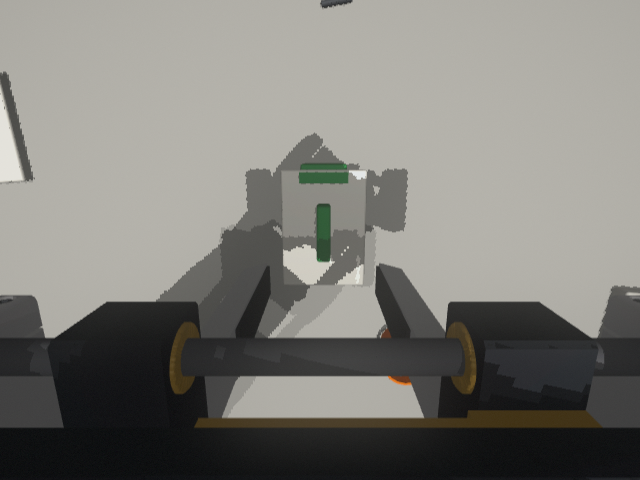

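The lid is on the case: plate (614.2,-274.4), yaw 13.4°, tilt under 0.4%. Its top reads ~69 mm against 67 mm, and the wrist depth reads about 1–1.5 mm high elsewhere. I'll move aside and compare the whole scene with the first pictures.

Emit:
step_arm:
  steps:
    - [[1,0,40,-10,0],[1,0,85,-20,0],[1,0,130,-30,0],[1,0,175,-40,0],[1,0,200,-40,0]]

```text
clock: 27.95
tcp_pos: [0.4152, -0.3217, 0.2384]
tcp_rot: [-0.007, 0.785, -0.619, 0.002]
wrist_force: [0.4, -0.8, 0.1]
finger_gap: 0.0937
```

Emit:
step_arm:
  steps:
    - [[1,40,0,0,0],[1,85,0,0,0],[1,130,0,0,0],[1,170,0,0,0],[1,200,0,0,0]]

```text
clock: 28.45
tcp_pos: [0.4614, -0.518, 0.2346]
tcp_rot: [-0.007, 0.785, -0.62, 0.0]
wrist_force: [-0.5, 0.7, 0.5]
finger_gap: 0.0942
```

```bash
python3 - <<'E'
from h import *
out=[]
for n in("top","scene"):
    p,P=cloud(n); o=np.load(f"pics/{n}0.npz")["p"]
    dif=cv2.absdiff(p,o).max(-1)
    for k,(xy) in {"redlid":(598,92),"redcase":(625,284),"kit":(440,391),"tub":(490,-405),"orange":(297,-440)}.items():
        XY=onplane(n,15); m=np.hypot(XY[...,0]-xy[0],XY[...,1]-xy[1])<65; print(n,k,"mean diff",dif[m].mean().round(1),"changed",(dif[m]>40).mean().round(3))
    q=P[np.hypot(P[...,0]-.614,P[...,1]+.2745)<.045]; q=q[(q[:,2]>.058)&(q[:,2]<.076)]
    print(n,"plate plane",np.linalg.lstsq(np.c_[q[:,:2]-[.614,-.2745],np.ones(len(q))],q[:,2]*1000,rcond=None)[0].round(1),len(q))
    out.append(p)
a=out[0][120:330,120:520]; b=cv2.resize(out[1][260:380,190:310],None,fx=2,fy=2)
cv2.imwrite("pics/f1.png",cv2.resize(a,None,fx=2,fy=2)[:,:,::-1]); cv2.imwrite("pics/f2.png",cv2.resize(b,None,fx=2,fy=2)[:,:,::-1])
E
```

```text
top redlid mean diff 8.4 changed 0.0
top redcase mean diff 7.3 changed 0.0
top kit mean diff 8.1 changed 0.0
top tub mean diff 27.0 changed 0.351
top orange mean diff 58.3 changed 0.707
top plate plane [-0.4 12.1 66.2] 784
scene redlid mean diff 7.5 changed 0.0
scene redcase mean diff 6.0 changed 0.0
scene kit mean diff 6.5 changed 0.0
scene tub mean diff 20.7 changed 0.307
scene orange mean diff 25.3 changed 0.308
scene plate plane [ 4.6  0.9 68. ] 884
```

View pics/f1.png

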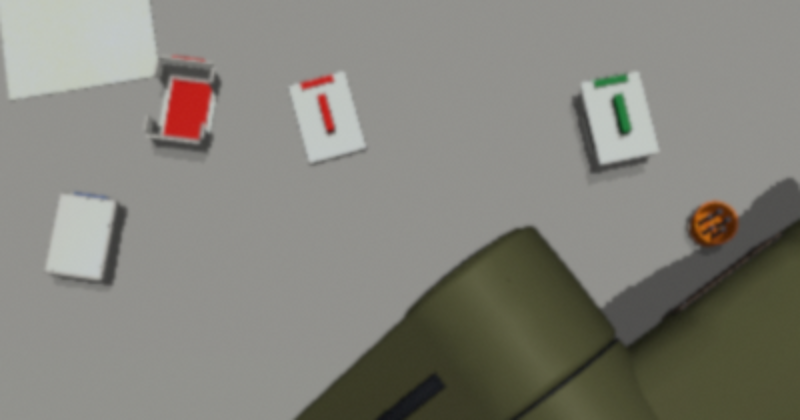

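View pics/f2.png

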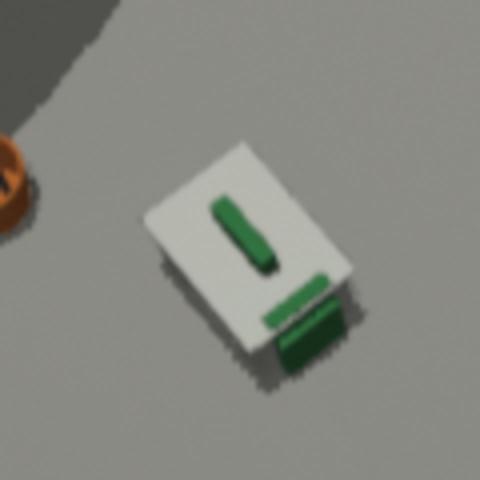

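The lid is square on the green case. The tub is at top pixel (477,231), against (476,232) at the start, so only arm shadow changed there. The two fixed cameras put the plate top at 66.2 and 68.0 mm; 67 mm is seated. Handing in.

```bash
python3 -c "
from workcell import ctrl
print(ctrl.job_done())"
```

```text
the job is handed in; nothing more can be done
None
```

I packed the green-latched case in the order asked: black tray flat on the floor, then blue, then yellow, then the green-handled lid. I handed it in at about 28.5 s on the clock. The red-latched case is empty, and I did not go near the red lid, the finished kit or the orange look-alike tray.

**Last checks**
- **Trays:** they sat at about 20, 36 and 52 mm high, as expected for a proper stack.
- **Lid position:** it is within about 0.3 mm and 0.1° of the case's centre and direction.
- **Lid height:** the fixed cameras read the plate top at 66.2 and 68.0 mm, where 67 mm is fully seated. The wrist camera read about 69 mm, and it reads roughly 1–1.5 mm high elsewhere.
- **Lid tilt:** the wrist and scene cameras show about 0.4–0.5 mm over the lid's length. The top camera disagrees, with a slope of about 1.2% across its width. I put that down to coarse depth noise, since the pictures show the lid level.
- **Bystanders:** the red lid, red case and finished kit are unchanged in both fixed cameras. The picture difference flagged the tub and the orange tray. The tub is upright within a pixel of where it started, and the change there is arm shadow. The arm covers the orange tray in the last top picture, so I could not confirm it by sight.

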